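# Load the bench caddy and hold it pressed on its sprung stop

## Robot

A 6-joint arm with a two-finger parallel gripper is mounted at the origin on a cart in front of the work surface, level with it; the furniture and walls round the work are solid. World frame = base frame: x ahead of the robot, y to its left, z up, the work surface at z = 0. Lengths are in m, angles in rad, forces in N, time in s.
With the tool pointing down it reaches from about 0.35 to 0.95 m from the base axis. Payload 17.4 kg.
Tool frame: the origin (TCP) lies midway between the tips of the shut fingers; the grasp point (between the pads) lies 19 mm behind it; x points along the fingers, y is the direction in which the jaws open and shut, and the axes are right-handed (so a half turn about x gives the same grasp; the last joint's range is limited). The gripper opens to 93 mm and grips with 3 to 60 N. Pads are 15 mm wide; open, the fingers measure 128 mm over their backs; the gripper's body (75 mm by 188 mm) begins 65 mm behind the grasp point.
Start: joints at [-0.038, 0.116, 1.442, -0, 1.584, -0.038], TCP at [0.675, -0, 0.219] pointing down, gripper open.
Joint ranges: [-2.83, 2.83], [-0.83, 2.19], [0.07, 2.5], [-1.14, 4.28], [0.01, 3], [-2.97, 2.97]. Speed limits (rad/s): [1.89, 1.89, 2.22, 3.14, 3.14, 3.14].

## Interface

Orientations are given as a 3x3 rotation matrix whose columns are the frame's x, y, z axes.
In Python, from station import env, imaging gives the robot as it stands.
- The arm moves only by the tool step_arm, never from a script. Its argument "series" is a list of rows, each a list of 7 numbers: the closure, from -1 (fully open) to 1 (shut), so that 0 is half open, then the shift along the tool's x, y, z in cm, then the turn, a rotation vector about the tool's x, y, z in rad. A call has 1 to 12 rows; each row shifts and turns the commanded pose from where the row before left it, along the tool's axes as they then stand; what a row does not reach is not made up. A row lasts 1/10 s, in which the tool goes at most 50 mm and 8.59 degrees, less where a joint would pass 70% of its speed; a pose out of reach is approached as far as the arm can. A call is refused whole if a number of a shift passes 5 or a number of a turn 0.15, either way. A call with a gripper value outside its range is refused whole. The fingers move at their own pace and stop on an object; "force" is the grip in N (left out, the last holds). Time passes only in rows, so rows that do not move let the fingers close. It gives the time, the measured TCP pose, the force and the opening at its end, in the units of the state.
- env.read_state(): the state, without advancing time (a new reading comes with each control period).
- imaging.grab_frame(name): name is "scene" or "side" or "wrist"; returns a dict with "color" (400x640x3 uint8, red, green, blue), "camera_matrix" (3x3 intrinsics, pixels), "cam_to_world" (4x4, takes a point from camera to world coordinates). Camera axes: x right, y down, z forward; pixel columns grow to the right and rows downward; lengths in m; the calibration is good to about 2 mm. The wrist camera is an equidistant fisheye: a pixel r from the principal point sees the ray r / f radians off the axis. A picture is of the moment at which its call begins. There is no depth.
- env.job_done(): hands the job in, once; it reports no verdict.
The state is a dict: "t": time; "joints": joint angles; "joint_vel": joint speeds; "effort": joint torques, N m; "ee_pos": TCP position; "eef_rot": TCP orientation; "contact_force": force on the tool from outside, world axes, zero at the start; "torque": the same for the moment, N m; "finger_gap": opening from 0.0 (shut) to 1.0 (fully open).
Only numpy, scipy, OpenCV 4.12 (cv2) and the standard library are available. Lean on these libraries where they do the work, as an engineer would, in place of code of your own. Each camera call takes 0.05 s, during which the arm holds its last target. There are 200 camera calls.

## Task

I want to clamp the filled wooden caddy in its dock. First stand the wire spool, the little white cone and the bur box upright inside the caddy; then slide the caddy along the bench, without lifting it, between the two clamp screws, square against the sprung stop plate, and press until the rear edge of the stop's brass tongue lies between the two black lines on the housing, never all the way to the end of its travel. Finish while still holding it pressed there, steadily, so that I can tighten the screws, and leave the other tools where they lie.

Things in the scene. Friction and masses are not known exactly. Their poses are not given: they have to be found in the camera images.
- caddy: Loose open tray of light wood, 110 (x) x 148 (y) x 20 mm, 0.35 to 0.7 kg. Origin: centre of its underside; x points to its back wall, which meets the stop, z up. Floor 5 mm thick; side and back walls 5 mm, 20 mm high; front wall 12 mm thick with the grip tab on it. One compartment, inside x = -43 to +50 mm, y = -69 to +69 mm.
- caddy_tab (a point): Middle of the caddy's upright grip tab, 49 mm in front of the caddy's origin, 38 mm above its underside. The tab is 12 mm thick (along caddy x), 70 mm wide and stands from the 20 mm front wall up to 52 mm. Same axes as the caddy.
- dock: Fixed sprung stop: aluminium housing 130 mm wide, 40 mm high, steel stop plate before it, two 36 mm posts with clamp screws. Origin: on the bench under the middle of the plate's front face at rest; x = push direction (away from the robot), z up. Posts at x = -29 to -11 mm, screw tips at y = +-88 mm, z = 24 mm: 14 mm clear each side of the caddy. No floor: the caddy slides on the bench.
- stop_face (a point): Middle of the stop plate's flat front face (120 mm wide, from 3 to 36 mm above the bench), 18 mm up; it moves with the plate. Same axes as the dock.
- stop_plate (a joint): How far the stop plate is pushed in, m: 0 at rest, 0.032 at its end. Spring of 600 N/m (0.016 m is 9.6 N). A brass tongue on top of the plate slides back over the housing; its rear edge reaches the first black score line on the housing at 0.010 m and the second at 0.022 m. When let go, the spring pushes the caddy back.
- wire_spool: Spool of binding wire with wooden flanges, 44 mm across, 34 mm tall, 0.05 kg, standing upright on the left of the bench. Origin: centre of its underside, z its axis.
- white_cone: Small white round-topped cone, 29 mm across at the foot, 41 mm tall, standing upright on the left of the bench. Nearly straight sides up to about 25 mm. Origin: centre of its underside, z up.
- bur_box: Small white box of burs with a clear cover, 28 (x) x 30 (y) x 48 mm, 0.018 kg, standing upright on the left of the bench. Lower 30 mm is a full block (x = -14 to +12 mm), above it only the rear part (x = 0 to 11 mm); its y sides are flat over the full height, best gripped there. Origin: centre of its underside, z up.
- pencil: Bystander: yellow pencil, 6x174x7 mm, lying near the front edge at the left; length along its y. Origin: middle of its underside.
- needle_file: Bystander: needle file with a dipped handle, 8x173x8 mm, lying between the caddy and the three things; length along its y. Origin: middle of its underside.
- emery_stick: Bystander: flat emery stick, 21x210x6 mm, lying right of the caddy; length along its y. Origin: middle of its underside.
- tweezers: Bystander: steel tweezers, 14x142x9 mm, lying right of the emery stick; length along its y. Origin: middle of its underside.
There are look-alikes about, which are no part of the job. What is shaped like the wire_spool but purple or red is not meant.

How it is judged:
By the outcome, as a careful person would: the job done as asked, in the order asked, and still so for the second after the job is handed in, while the arm keeps its last pose, push and grip.
It also fails if it takes over 72 s, if anything falls off the work surface, if the arm or the gripper's body presses on something with over 40 N, if the wrist force passes 120 N, or if a joint passes its speed limit or range.

## Working session

There is one attempt and no reset: what is moved stays moved. The work goes in short steps, Python scripts to look and compute and a tool call to move; the robot and the scene stay as the last step left them, time stands still between calls to the robot, and variables do not carry over. Pictures are saved under pics/ and viewed, about 8 in all and at most 12, crops included, and the job is handed in when it is done.

Besides the shell and the picture viewer there is one more tool, called after ">>>" by a JSON object that holds its "op" and its "data", one argument or row to a line. step_arm: Moves the arm, as the interface text tells. Its arguments: {"type":"object","properties":{"series":{"type":"array"},"force":{"type":"number"}},"required":["series"]}

```bash
ls; mkdir -p pics; python3 - <<'E'
from station import env, imaging
import cv2,numpy as np
s=env.read_state(); print(s)
for n in ("scene","side","wrist"):
    f=imaging.grab_frame(n); cv2.imwrite(f"pics/{n}0.png",f["color"][:,:,::-1]); print(n,f["camera_matrix"].round(1).tolist(),f["cam_to_world"].round(3).tolist())
E
```

```text
pics
{'t': 0.0, 'joints': array([-3.78336741e-02,  1.16483351e-01,  1.44224491e+00, -5.78433179e-07,
        1.58399794e+00, -3.78461847e-02]), 'joint_vel': array([-0.00030616, -0.00022211, -0.00012655, -0.0015857 ,  0.00019839,
       -0.00065   ]), 'effort': array([-2.39607485e-03, -7.21266031e+01, -6.22611737e+01,  7.77577632e-02,
        2.38535833e-02, -2.17692599e-05]), 'ee_pos': array([ 6.74802769e-01, -2.43702101e-05,  2.17919594e-01]), 'eef_rot': array([[-1.13276165e-03,  9.99999358e-01,  1.24792883e-05],
       [ 4.22981980e-05,  1.25272101e-05, -9.99999999e-01],
       [-9.99999358e-01, -1.13276112e-03, -4.23123612e-05]]), 'contact_force': array([ 0.44123502, -0.05805183, -0.30476148]), 'torque': array([ 0.01726344, -0.04339599,  0.0089366 ]), 'finger_gap': 0.9994219566604844}
scene [[422.4, 0.0, 324.6], [0.0, 422.4, 200.7], [0.0, 0.0, 1.0]] [[0.687, -0.381, 0.618, -0.206], [-0.726, -0.357, 0.588, -0.632], [-0.004, -0.853, -0.522, 0.648], [0.0, 0.0, 0.0, 1.0]]
side [[383.9, 0.0, 315.6], [0.0, 383.9, 196.7], [0.0, 0.0, 1.0]] [[-0.999, 0.036, -0.023, 0.521], [0.034, 0.35, -0.936, 1.014], [-0.025, -0.936, -0.351, 0.428], [0.0, 0.0, 0.0, 1.0]]
wrist [[309.7, 0.0, 316.9], [0.0, 309.7, 196.6], [0.0, 0.0, 1.0]] [[1.0, 0.0, -0.001, 0.675], [0.0, -0.959, -0.285, 0.08], [-0.001, 0.285, -0.959, 0.384], [0.0, 0.0, 0.0, 1.0]]
```

View pics/scene0.png

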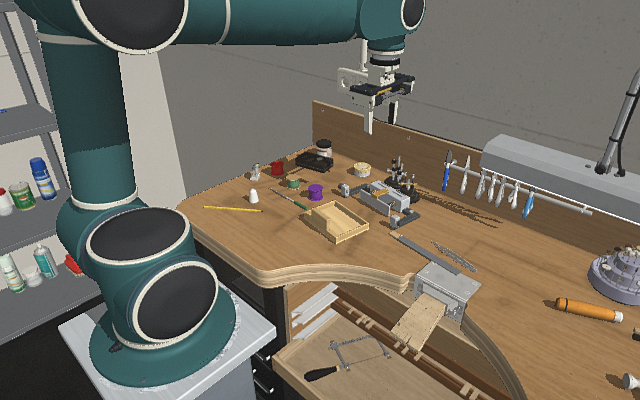

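View pics/side0.png

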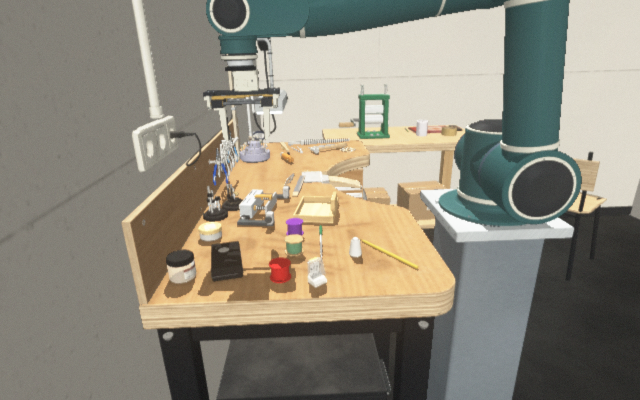

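View pics/wrist0.png

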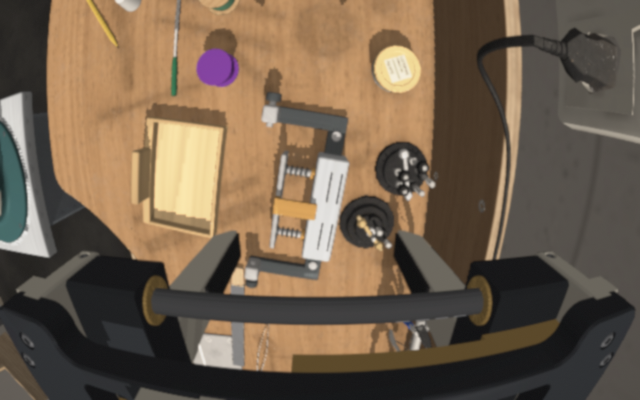

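The scene, side and wrist views agree on the layout. The spool candidates in the side view are:
- **Green, wooden flanges, (294,245):** fits the description.
- **Purple (295,228) and red (280,270):** the excluded look-alikes.

The cone is at (356,247) and the bur box at (317,275). In the wrist view the caddy is at (183,178), with its tab on the left, and the dock is at (310,190), slightly yawed. I'll get coarse positions first.

```bash
cat > h.py <<'E'
from station import env, imaging
import cv2,numpy as np
np.set_printoptions(precision=4,suppress=True)
def ray(f,uv,fish):
    K=f["camera_matrix"];T=f["cam_to_world"]
    p=(np.atleast_2d(uv).astype(float)-K[:2,2])/K[0,0]
    if fish:
        r=np.linalg.norm(p,axis=1,keepdims=True)+1e-9
        d=np.hstack([p/r*np.sin(r),np.cos(r)])
    else: d=np.hstack([p,np.ones((len(p),1))])
    return T[:3,3],d@T[:3,:3].T
def onplane(f,uv,z,fish=False):
    o,d=ray(f,uv,fish); return (o+d*((z-o[2])/d[:,2])[:,None])[:,:2]
def project(f,P):  # fisheye world -> px
    T=f["cam_to_world"];c=(np.atleast_2d(P)-T[:3,3])@T[:3,:3]
    th=np.arctan2(np.linalg.norm(c[:,:2],axis=1),c[:,2]);K=f["camera_matrix"]
    return c[:,:2]/np.linalg.norm(c[:,:2],axis=1)[:,None]*th[:,None]*K[0,0]+K[:2,2]
def st():
    s=env.read_state();print("t",s["t"],"pos",s["ee_pos"],"F",s["contact_force"],"gap",s["finger_gap"]);print(s["eef_rot"]);return s
E
python3 - <<'E'
from h import *
f=imaging.grab_frame("side")
for n,uv in dict(spool=(294,254),cone=(356,256),bur=(317,284),red=(280,279),purple=(295,236)).items(): print(n,onplane(f,uv,0))
w=imaging.grab_frame("wrist")
c=onplane(w,[(148,118),(224,124),(214,236),(143,231)],0.02,True);print("caddy",c,c.mean(0))
d=onplane(w,[(132,149),(132,202)],0.052,True);print("tab",d)
d=onplane(w,[(284,155),(274,248)],0.036,True);print("plate",d)
E
```

```text
spool [[0.5548 0.2394]]
cone [[0.4159 0.2596]]
bur [[0.5071 0.3642]]
red [[0.5814 0.3408]]
purple [[0.554  0.1475]]
caddy [[ 0.4574  0.0776]
 [ 0.5635  0.0629]
 [ 0.5379 -0.083 ]
 [ 0.4257 -0.0797]] [ 0.4961 -0.0055]
tab [[ 0.4492  0.0421]
 [ 0.4381 -0.0259]]
plate [[ 0.6377  0.0261]
 [ 0.6214 -0.0906]]
```

>>> {"op": "step_arm", "data": {
  "series": [
    [-1, 0, -3, -3.3, 0, 0, 0],
    [-1, 0, -3, -3.3, 0, 0, 0],
    [-1, 0, -3, -3.3, 0, 0, 0],
    [-1, 0, -3, -3.3, 0, 0, 0],
    [-1, 0, -3, -3.3, 0, 0, 0],
    [-1, 0, -3, -3.3, 0, 0, 0],
    [-1, 0, 0, 0, 0, 0, 0],
    [-1, 0, 0, 0, 0, 0, 0]
  ]
}}

```text
t: 1.05
ee_pos: [0.4947, 0.1985, 0.2189]
eef_rot: [[0.001, 1.0, 0.002], [0.0, 0.002, -1.0], [-1.0, 0.001, -0.0]]
contact_force: [0.5, 0.7, 0.5]
finger_gap: 1.002
```

```bash
python3 - <<'E'
from h import *
st();w=imaging.grab_frame("wrist");cv2.imwrite("pics/w1.png",cv2.resize(w["color"][0:300,60:580,::-1],None,fx=1.5,fy=1.5,interpolation=cv2.INTER_CUBIC))
E
```

```text
t 1.05 pos [0.4947 0.1985 0.2189] F [0.5049 0.6829 0.4921] gap 1.0020190774671875
[[ 0.0007  1.      0.0018]
 [ 0.0001  0.0018 -1.    ]
 [-1.      0.0007 -0.0001]]
```

View pics/w1.png

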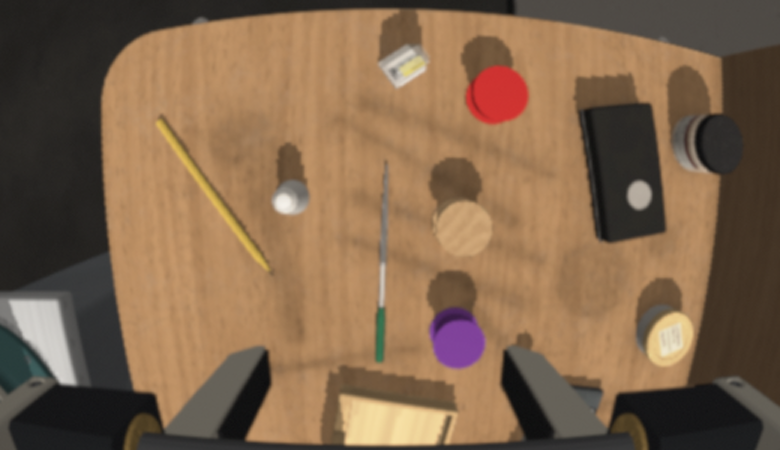

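Green wire on wooden flanges identifies the spool: its wooden top is at crop (463,228), against the solid purple (457,337) and solid red (498,95) ones. The cone is at (290,198) and the bur box at (404,66), turned. I'll confirm with one enlarged composite and measure.

```bash
python3 - <<'E'
from h import *
w=imaging.grab_frame("wrist");s=imaging.grab_frame("side")
a=w["color"];cv2.imwrite("pics/w1raw.png",a[:,:,::-1])
R=lambda i,x,y,h,k:cv2.resize(i[y-h:y+h,x-h:x+h],(k,k),interpolation=cv2.INTER_CUBIC)
b=s["color"]
im=np.vstack([np.hstack([R(a,329,44,20,260),R(a,254,132,20,260),R(a,369,152,28,260)]),np.hstack([R(b,317,275,20,260),R(b,356,247,20,260),R(b,294,245,20,260)])])
cv2.imwrite("pics/c1.png",im[:,:,::-1])
hsv=cv2.cvtColor(a,cv2.COLOR_RGB2HSV)
white=((hsv[:,:,1]<60)&(hsv[:,:,2]>105)).astype(np.uint8)
for n,(x,y,h) in dict(cone=(254,132,20),bur=(329,44,22)).items():
    m=np.zeros_like(white);m[y-h:y+h,x-h:x+h]=white[y-h:y+h,x-h:x+h]
    c=max(cv2.findContours(m,0,1)[0],key=cv2.contourArea);print(n,cv2.contourArea(c),cv2.boundingRect(c),cv2.minAreaRect(c),cv2.minEnclosingCircle(c))
print("spool top",onplane(w,[(60+463/1.5,152)],.034,True))
for z in (0,.02,.041): print("cone",z,onplane(w,[(60+290/1.5,132)],z,True))
for z in (0,.03,.048): print("bur",z,onplane(w,[(329,44)],z,True))
E
```

```text
cone 399.0 (241, 120, 24, 22) ((252.5, 130.5), (21.0, 23.0), 90.0) ((252.31289672851562, 130.7677459716797), 12.429919242858887)
bur 408.5 (312, 29, 33, 29) ((328.9705810546875, 41.882354736328125), (21.705108642578125, 29.22136688232422), 57.528804779052734) ((328.10675048828125, 41.70786666870117), 16.122379302978516)
spool top [[0.5553 0.2274]]
cone 0 [[0.416  0.2481]]
cone 0.02 [[0.4201 0.2497]]
cone 0.041 [[0.4244 0.2513]]
bur 0 [[0.5104 0.3576]]
bur 0.03 [[0.5092 0.3514]]
bur 0.048 [[0.5085 0.3477]]
```

View pics/c1.png

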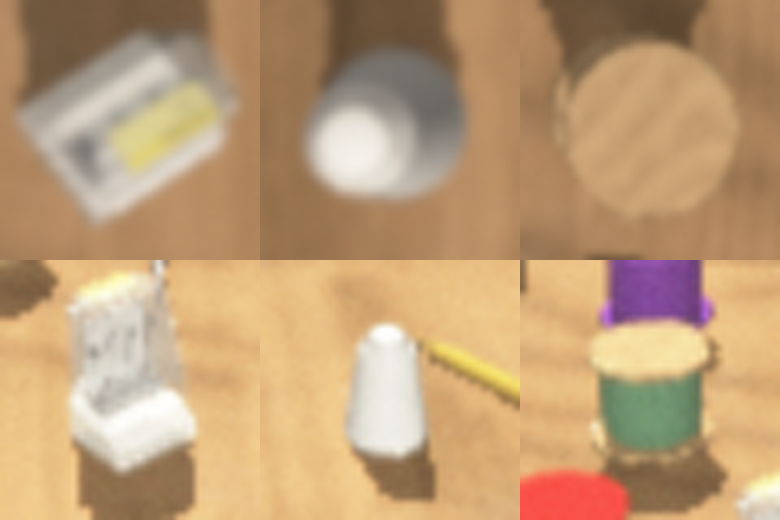

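>>> {"op": "step_arm", "data": {
  "series": [
    [-0.3, 3.2, 1.5, -0.7, 0, 0, 0],
    [-0.3, 3.2, 1.5, -0.7, 0, 0, 0],
    [-0.3, 3.2, 1.5, -0.7, 0, 0, 0],
    [-0.3, 3.2, 1.6, -0.8, 0, 0, 0],
    [-0.3, 0, 0, 0, 0, 0, 0],
    [-0.3, 0, 0, 0, 0, 0, 0]
  ],
  "force": 15
}}

```text
t: 1.8
ee_pos: [0.5562, 0.2261, 0.0904]
eef_rot: [[-0.002, 1.0, -0.001], [-0.001, -0.001, -1.0], [-1.0, -0.002, 0.001]]
contact_force: [-0.1, 0.5, 1.3]
finger_gap: 0.654
```

```bash
python3 - <<'E'
from h import *
st()
w=imaging.grab_frame("wrist");a=w["color"];cv2.imwrite("pics/w2.png",a[:,:,::-1])
# spool top circle: wood colour (brighter) is hard; list candidate circles near projection
p=project(w,[[.5553,.2274,.034]])[0];print(p)
g=cv2.medianBlur(cv2.cvtColor(a,cv2.COLOR_RGB2GRAY),3)
c=cv2.HoughCircles(g,cv2.HOUGH_GRADIENT,1.2,20,param1=80,param2=15,minRadius=22,maxRadius=60);
if c is not None:
  for q in c[0]:
    if np.hypot(*(q[:2]-p))<50: print(q,onplane(w,[q[:2]],.034,True))
x,y=p.astype(int);cv2.imwrite("pics/w2c.png",cv2.resize(a[max(0,y-110):y+90,x-130:x+130,::-1],None,fx=2.5,fy=2.5)); print(max(0,y-110),x-130)
# bur & cone refinements from w1 geometry
E
```

```text
t 1.8 pos [0.5562 0.2261 0.0904] F [-0.1449  0.5188  1.3416] gap 0.6539466656512698
[[-0.0016  1.     -0.0011]
 [-0.0007 -0.0011 -1.    ]
 [-1.     -0.0016  0.0007]]
[315.2211 212.722 ]
[315.  209.4  29.2] [[0.5551 0.2301]]
[321.   240.6   56.68] [[0.5598 0.204 ]]
102 185
```

View pics/w2c.png

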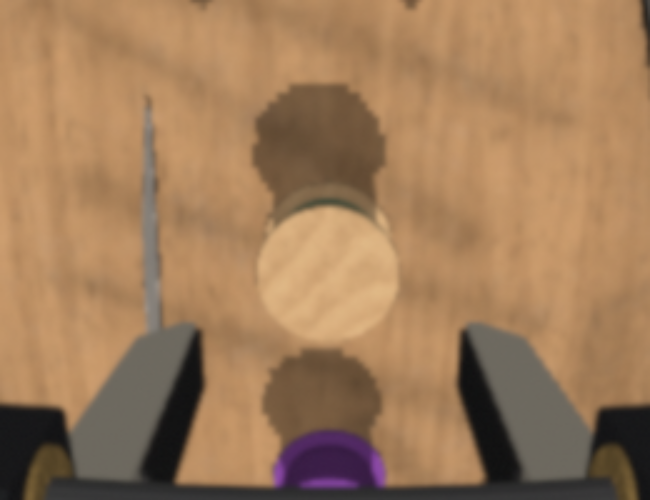

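The crop shows the spool's wooden top centred at (328,273), with both fingers clear of it and of the file. That puts it at (0.556, 0.229), so I'll descend and grip.

>>> {"op": "step_arm", "data": {
  "series": [
    [-0.3, 2, 0, -0.3, 0, 0, 0],
    [-0.3, 2.5, 0, 0, 0, 0, 0],
    [-0.3, 2.5, 0, 0, 0, 0, 0],
    [-0.3, 1.5, 0, 0, 0, 0, 0],
    [-0.3, 0, 0, 0, 0, 0, 0],
    [1, 0, 0, 0, 0, 0, 0],
    [1, 0, 0, 0, 0, 0, 0],
    [1, 0, 0, 0, 0, 0, 0],
    [1, 0, 0, 0, 0, 0, 0],
    [1, 0, 0, 0, 0, 0, 0]
  ],
  "force": 15
}}

```text
t: 2.85
ee_pos: [0.5567, 0.2302, 0.0072]
eef_rot: [[0.002, 1.0, 0.0], [0.001, 0.0, -1.0], [-1.0, 0.002, -0.001]]
contact_force: [-2.0, -0.4, 6.8]
finger_gap: 0.472
```

>>> {"op": "step_arm", "data": {
  "series": [
    [1, -4, 0, 0, 0, 0, 0],
    [1, -4, 0, 0, 0, 0, 0],
    [1, -3, 0, 3.2, 0, 0, 0],
    [1, -3, 0, 3.2, 0, 0, 0],
    [1, -3, 0, 3.2, 0, 0, 0],
    [1, -2.3, 0, 4, 0, 0, 0],
    [1, 0, 0, 4, 0, 0, 0],
    [1, 0, 0, 4, 0, 0, 0],
    [1, 0, 0, 4.4, 0, 0, 0],
    [1, 0, 0, 0, 0, 0, 0],
    [1, 0, 0, 0, 0, 0, 0]
  ]
}}

```text
t: 3.95
ee_pos: [0.556, -0.0307, 0.1992]
eef_rot: [[0.001, 1.0, -0.002], [0.0, -0.002, -1.0], [-1.0, 0.001, -0.0]]
contact_force: [0.8, 0.5, -0.4]
finger_gap: 0.468
```

```bash
python3 - <<'E'
from h import *
st()
w=imaging.grab_frame("wrist");a=w["color"];np.savez("w3.npz",color=a,camera_matrix=w["camera_matrix"],cam_to_world=w["cam_to_world"]);
cv2.imwrite("pics/w3.png",cv2.resize(a[60:300,140:520,::-1],None,fx=2.1,fy=2.1,interpolation=cv2.INTER_CUBIC))
E
```

```text
t 3.95 pos [ 0.556  -0.0307  0.1992] F [ 0.7652  0.4944 -0.3914] gap 0.46785133219573977
[[ 0.0006  1.     -0.0019]
 [ 0.0001 -0.0019 -1.    ]
 [-1.      0.0006 -0.0001]]
```

View pics/w3.png

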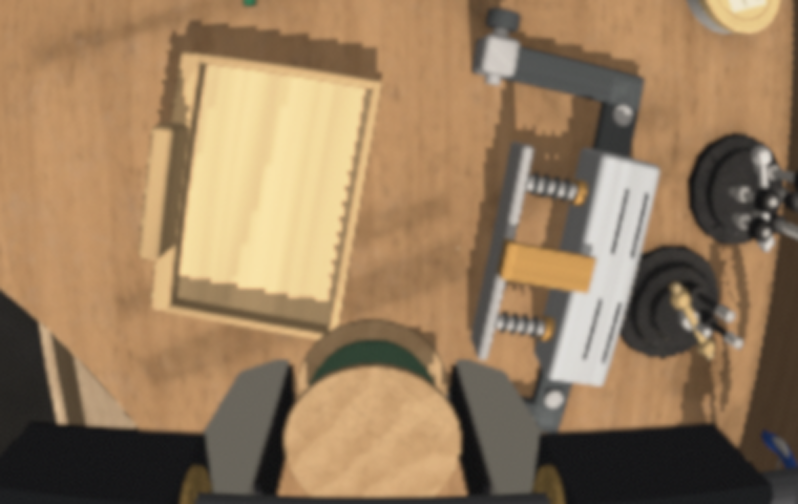

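```bash
cat > p.py <<'E'
from h import *
def full(c,k=2.1,o=(140,60)): return np.array(c,float)/k+o
def rect(P):
    # P: front+y, back+y, back-y, front-y
    y=(P[0]-P[3])+(P[1]-P[2]); x=(P[1]-P[0])+(P[2]-P[3])
    return P.mean(0), np.degrees(np.arctan2(y[1],y[0]))-90, np.degrees(np.arctan2(x[1],x[0]))
E
python3 - <<'E'
from p import *
w=dict(np.load("w3.npz"))
P=onplane(w,full([(183,53),(381,80),(331,338),(153,308)]),.02,True);print(P,rect(P));
print("dims",[np.linalg.norm(P[i]-P[(i+1)%4]) for i in range(4)])
T=onplane(w,full([(157,128),(141,257)]),.052,True);print("tab front top",T,T.mean(0),np.degrees(np.arctan2(*(T[0]-T[1])[::-1]))-90)
T=onplane(w,full([(517,146),(478,357)]),.036,True);print("plate",T,T.mean(0),np.linalg.norm(T[0]-T[1]),np.degrees(np.arctan2(*(T[0]-T[1])[::-1]))-90)
H=onplane(w,full([(659,170),(602,386),(590,150),(550,383)]),.040,True);print("housing rear/front",H,np.linalg.norm(H[0]-H[1]),np.degrees(np.arctan2(*(H[0]-H[1])[::-1]))-90,np.degrees(np.arctan2(*(H[2]-H[3])[::-1]))-90)
W=dict(color=0,camera_matrix=w["camera_matrix"],cam_to_world=w["cam_to_world"])
# bur and cone from w1 (camera pose then: TCP .4947,.1985,.2189, same orientation)
W["cam_to_world"]=w["cam_to_world"].copy();W["cam_to_world"][:3,3]+=np.array([.4947,.1985,.2189])-[.556,-.0307,.1992]
q=lambda x,y,ox,oy:(ox+x/6.5,oy+y/6.5)
B=onplane(W,[q(20,115,309,24),q(150,35,309,24)],.03,True);print("bur front edge",B,B.mean(0),np.degrees(np.arctan2(*(B[1]-B[0])[::-1])),np.linalg.norm(B[1]-B[0]))
B=onplane(W,[q(97,222,309,24),q(222,150,309,24)],.048,True);print("bur rear top edge",B,B.mean(0),np.degrees(np.arctan2(*(B[1]-B[0])[::-1])),np.linalg.norm(B[1]-B[0]))
print("cone foot",onplane(W,[q(134,120,234,112)],0,True),"top",onplane(W,[q(92,150,234,112)],.039,True))
E
```

```text
[[ 0.4559  0.0776]
 [ 0.5617  0.0595]
 [ 0.5334 -0.0834]
 [ 0.4295 -0.0657]] (array([ 0.4951, -0.003 ]), np.float64(-10.82082003155088), np.float64(-9.68667827291831))
dims [np.float64(0.10728286994318682), np.float64(0.1457003300703507), np.float64(0.10544870369620611), np.float64(0.14568540091294663)]
tab front top [[ 0.4506  0.0386]
 [ 0.4373 -0.0272]] [0.444  0.0057] -11.446635343946085
plate [[ 0.6311  0.0267]
 [ 0.6153 -0.0889]] [ 0.6232 -0.0311] 0.11668361353467979 -7.777111220316698
housing rear/front [[ 0.7102  0.0177]
 [ 0.6893 -0.1071]
 [ 0.6695  0.0264]
 [ 0.6572 -0.104 ]] 0.12647821806958592 -9.52057697576548 -5.390233631892855
bur front edge [[0.4901 0.3548]
 [0.5127 0.3698]] [0.5014 0.3623] 33.60516796318941 0.02707644045439729
bur rear top edge [[0.503  0.3324]
 [0.5235 0.3452]] [0.5133 0.3388] 31.779338670697207 0.024220635729107605
cone foot [[0.4173 0.2509]] top [[0.4175 0.2487]]
```

Caddy centre ≈ (0.495, −0.003), yaw ≈ −10.5°. The dock plate is at ≈ (0.623, −0.031), yaw ≈ −8 to −9.5°. The spool goes at caddy (24, 0) mm with the jaws along caddy y.

>>> {"op": "step_arm", "data": {
  "series": [
    [1, 0, -1.9, -1.1, 0, 0, 0],
    [1, 0, -1.8, -1.2, 0, 0, 0],
    [1, 1.2, 0, 0, -0.139, 0, 0],
    [1, 1.2, 0, 0, -0.139, 0, 0],
    [1, 1.2, 0, 0, -0.139, 0, 0],
    [1, 1.2, 0, 0, -0.139, 0, 0],
    [1, 1.2, 0, 0, -0.139, 0, 0],
    [1, 1.2, 0, 0, -0.139, 0, 0],
    [1, 1.2, 0, 0, -0.139, 0, 0],
    [1, 1.2, 0, 0, -0.139, 0, 0],
    [1, 1.2, 0, 0, -0.139, 0, 0],
    [1, 1.2, 0, 0, -0.139, 0, 0]
  ]
}}

```text
t: 5.2
ee_pos: [0.5191, -0.0056, 0.0784]
eef_rot: [[0.0, 0.172, 0.985], [0.0, 0.985, -0.172], [-1.0, 0.0, 0.0]]
contact_force: [-0.0, 0.7, -0.3]
finger_gap: 0.471
```

>>> {"op": "step_arm", "data": {
  "series": [
    [1, 0, 0, 0, 0, 0, 0],
    [1, 0, 0, 0, 0, 0, 0]
  ]
}}

```text
t: 5.4
ee_pos: [0.5191, -0.0062, 0.0791]
eef_rot: [[0.0, 0.183, 0.983], [0.0, 0.983, -0.183], [-1.0, 0.0, 0.0]]
contact_force: [0.0, 0.4, -0.5]
finger_gap: 0.47
```

>>> {"op": "step_arm", "data": {
  "series": [
    [1, 2, 0, 0, 0, 0, 0],
    [1, 2, 0, 0, 0, 0, 0],
    [1, 1.5, 0, 0, 0, 0, 0],
    [1, 0.8, 0, 0, 0, 0, 0],
    [1, 0.25, 0, 0, 0, 0, 0],
    [1, 0, 0, 0, 0, 0, 0],
    [-0.2, 0, 0, 0, 0, 0, 0],
    [-0.2, 0, 0, 0, 0, 0, 0],
    [-0.2, 0, 0, 0, 0, 0, 0]
  ]
}}

```text
t: 6.3
ee_pos: [0.5194, -0.0071, 0.0137]
eef_rot: [[0.001, 0.18, 0.984], [-0.0, 0.984, -0.18], [-1.0, 0.0, 0.001]]
contact_force: [-0.8, -0.7, 0.2]
finger_gap: 0.597
```

>>> {"op": "step_arm", "data": {
  "series": [
    [-0.2, -3, 0, 0, 0, 0, 0],
    [-0.2, -4, 0, 0, 0, 0, 0],
    [-0.2, -3, 3.35, -2.1, 0, 0, 0],
    [-0.2, 0, 3.35, -2.1, 0, 0, 0],
    [0, 0, 3.35, -2.1, 0, 0, 0],
    [0, 0, 3.35, -2.1, 0, 0, 0],
    [0, 0, 3.35, -2.1, 0, 0, 0],
    [0, 0, 3.35, -2.1, 0, 0, 0],
    [0, 2, 3.35, -2.1, 0, 0, 0],
    [0, 0, 0, 0, 0, 0, 0],
    [0, 0, 0, 0, 0, 0, 0]
  ]
}}

```text
t: 7.4
ee_pos: [0.4162, 0.2505, 0.0931]
eef_rot: [[-0.0, 0.178, 0.984], [-0.0, 0.984, -0.178], [-1.0, -0.0, -0.0]]
contact_force: [0.9, -1.0, -0.1]
finger_gap: 0.502
```

```bash
python3 - <<'E'
from h import *
st()
w=imaging.grab_frame("wrist");a=w["color"]
cv2.imwrite("pics/w4.png",a[:,:,::-1])
hsv=cv2.cvtColor(a,cv2.COLOR_RGB2HSV)
m=((hsv[:,:,1]<50)&(hsv[:,:,2]>95)).astype(np.uint8)
m=cv2.morphologyEx(m,cv2.MORPH_OPEN,np.ones((3,3)))
p=project(w,[[.4172,.2505,.0],[.4172,.2505,.041]]);print(p)
for c in cv2.findContours(m,0,1)[0]:
    if cv2.contourArea(c)>150: print(cv2.contourArea(c),cv2.boundingRect(c),cv2.minAreaRect(c))
x,y=p.mean(0).astype(int);cv2.imwrite("pics/w4c.png",cv2.resize(a[max(0,y-80):y+80,x-100:x+100,::-1],None,fx=3,fy=3)); print(max(0,y-80),x-100)
E
```

```text
t 7.4 pos [0.4162 0.2505 0.0931] F [ 0.8674 -0.9611 -0.1358] gap 0.5015420644497117
[[-0.0002  0.1779  0.984 ]
 [-0.0004  0.984  -0.1779]
 [-1.     -0.0004 -0.0002]]
[[316.2027 199.9947]
 [316.041  216.1217]]
259.0 (136, 389, 51, 11) ((161.0, 394.0), (10.0, 50.0), 90.0)
174.5 (272, 277, 57, 10) ((299.9629821777344, 281.1417541503906), (4.390363693237305, 56.62883377075195), 84.0938491821289)
241.5 (0, 274, 13, 33) ((6.0, 290.0), (32.0, 12.0), 90.0)
719.0 (18, 257, 67, 41) ((52.900001525878906, 278.800048828125), (19.23018455505371, 73.34302520751953), 63.43495178222656)
166.5 (427, 252, 23, 13) ((438.0, 258.0), (12.0, 22.0), 90.0)
1293.0 (362, 232, 38, 62) ((383.3465576171875, 260.9795227050781), (68.08114624023438, 26.86577033996582), 72.58203125)
1285.0 (235, 232, 38, 62) ((250.46435546875, 260.8977355957031), (26.37871742248535, 68.13419342041016), 17.650123596191406)
932.5 (300, 186, 32, 39) ((315.5, 205.0), (38.0, 31.0), 90.0)
19241.0 (483, 56, 157, 309) ((561.0, 210.0), (308.0, 156.0), 90.0)
1014.5 (609, 0, 31, 41) ((624.0, 20.0), (40.0, 30.0), 90.0)
3247.0 (533, 0, 79, 51) ((572.12255859375, 20.931255340576172), (51.7121696472168, 73.4197998046875), 82.50414276123047)
1347.0 (0, 0, 72, 54) ((24.44521713256836, 11.831140518188477), (38.73832321166992, 88.59929656982422), 52.997474670410156)
128 216
```

View pics/w4c.png

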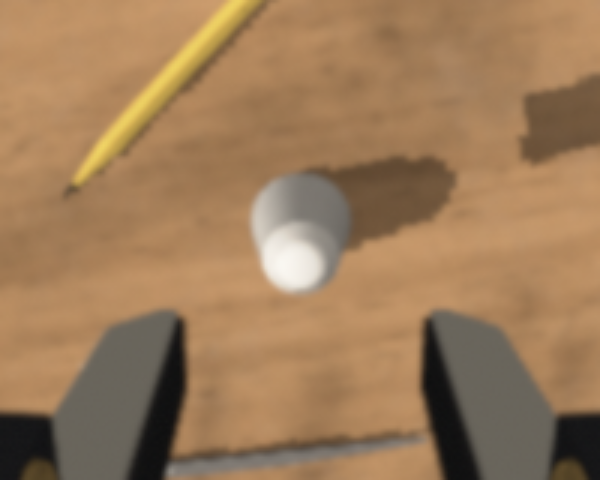

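The cone is centred between the jaws at crop (300,225), with the pencil and file clear of the fingers. Descending to grip it.

>>> {"op": "step_arm", "data": {
  "series": [
    [0, 2.5, 0, 0, 0, 0, 0],
    [0, 2.5, 0, 0, 0, 0, 0],
    [0, 2.3, 0, 0, 0, 0, 0],
    [0, 1.5, 0, 0, 0, 0, 0],
    [0, 0, 0, 0, 0, 0, 0],
    [1, 0, 0, 0, 0, 0, 0],
    [1, 0, 0, 0, 0, 0, 0],
    [1, 0, 0, 0, 0, 0, 0],
    [1, 0, 0, 0, 0, 0, 0]
  ],
  "force": 10
}}

```text
t: 8.35
ee_pos: [0.4172, 0.2504, 0.0062]
eef_rot: [[0.002, 0.18, 0.984], [0.001, 0.984, -0.18], [-1.0, 0.001, 0.001]]
contact_force: [0.8, -1.1, 5.6]
finger_gap: 0.286
```

>>> {"op": "step_arm", "data": {
  "series": [
    [1, -2, 0, 0, 0, 0, 0],
    [1, -3, 0, 0, 0, 0, 0],
    [1, -3, -3.44, 1.64, 0, 0, 0],
    [1, -2, -3.44, 1.64, 0, 0, 0],
    [1, 0, -3.44, 1.64, 0, 0, 0],
    [1, 0, -3.44, 1.64, 0, 0, 0],
    [1, 0, -3.44, 1.64, 0, 0, 0],
    [1, 0, -3.42, 1.62, 0, 0, 0],
    [1, 0, 0, 0, 0, 0, 0],
    [1, 0, 0, 0, 0, 0, 0]
  ]
}}

```text
t: 9.35
ee_pos: [0.4761, 0.0292, 0.1052]
eef_rot: [[-0.0, 0.182, 0.983], [0.0, 0.983, -0.182], [-1.0, 0.0, -0.0]]
contact_force: [-0.7, 1.5, 0.1]
finger_gap: 0.28
```

```bash
python3 - <<'E'
from h import *
st()
w=imaging.grab_frame("wrist");a=w["color"];np.savez("w5.npz",color=a,camera_matrix=w["camera_matrix"],cam_to_world=w["cam_to_world"]);
cv2.imwrite("pics/w5.png",cv2.resize(a[40:320,120:500,::-1],None,fx=2.1,fy=2.1,interpolation=cv2.INTER_CUBIC))
E
```

```text
t 9.35 pos [0.4761 0.0292 0.1052] F [-0.7007  1.5407  0.0759] gap 0.27990214177384365
[[-0.0001  0.1816  0.9834]
 [ 0.0002  0.9834 -0.1816]
 [-1.      0.0002 -0.0001]]
```

View pics/w5.png

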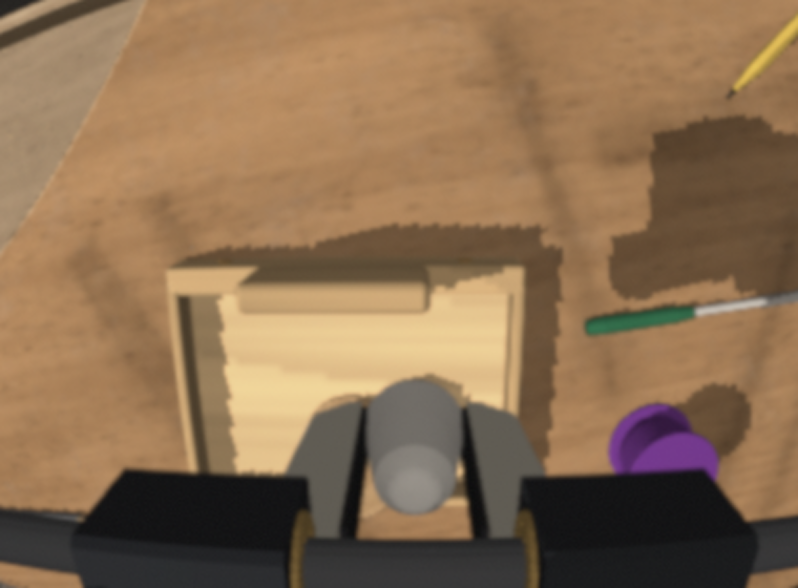

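The cone is held upright and the caddy's edges are square to the tool. Placing the cone.

>>> {"op": "step_arm", "data": {
  "series": [
    [1, 2.5, 0, 0, 0, 0, 0],
    [1, 2.5, 0, 0, 0, 0, 0],
    [1, 2.5, 0, 0, 0, 0, 0],
    [1, 1.2, 0, 0, 0, 0, 0],
    [1, 0.5, 0, 0, 0, 0, 0],
    [1, 0.1, 0, 0, 0, 0, 0],
    [1, 0, 0, 0, 0, 0, 0],
    [0.22, 0, 0, 0, 0, 0, 0],
    [0.22, 0, 0, 0, 0, 0, 0],
    [0.22, 0, 0, 0, 0, 0, 0]
  ]
}}

```text
t: 10.4
ee_pos: [0.4763, 0.0296, 0.0126]
eef_rot: [[0.001, 0.18, 0.984], [0.0, 0.984, -0.18], [-1.0, 0.0, 0.001]]
contact_force: [0.6, 0.6, 0.0]
finger_gap: 0.386
```

>>> {"op": "step_arm", "data": {
  "series": [
    [0.22, -3, 0, 0, 0, 0, 0],
    [0.22, -4, 0, 0, 0, 0, 0],
    [0.22, -3.5, 4, -0.33, 0, 0, 0],
    [0.22, 0, 4, -0.33, 0, 0, 0],
    [0.22, 0, 4, -0.33, 0, 0, 0],
    [0, 0, 4, -0.33, 0, 0, 0],
    [0, 0, 4, -0.33, 0, 0, 0],
    [0, 0, 4, -0.33, 0, 0, 0],
    [0, 0, 4, -0.33, 0, 0, 0],
    [0, 0, 4, -0.33, 0, 0, 0]
  ]
}}

```text
t: 11.4
ee_pos: [0.5074, 0.3485, 0.1152]
eef_rot: [[0.0, 0.18, 0.984], [0.0, 0.984, -0.18], [-1.0, 0.0, 0.0]]
contact_force: [0.5, -0.7, -0.1]
finger_gap: 0.502
```

>>> {"op": "step_arm", "data": {
  "series": [
    [0, 0, 0, 0, 0.135, 0, 0],
    [0, 0, 0, 0, 0.135, 0, 0],
    [0, 0, 0, 0, 0.135, 0, 0],
    [0, 0, 0, 0, 0.135, 0, 0],
    [0, 0, 0, 0, 0.135, 0, 0],
    [0, 0, 0, 0, 0.135, 0, 0],
    [0, 0, 0, 0, 0, 0, 0],
    [0, 0, 0, 0, 0, 0, 0]
  ]
}}

```text
t: 12.2
ee_pos: [0.5074, 0.3467, 0.1151]
eef_rot: [[0.0, 0.834, 0.551], [0.0, 0.551, -0.834], [-1.0, 0.0, -0.0]]
contact_force: [-0.3, -0.5, -0.6]
finger_gap: 0.499
```

```bash
python3 - <<'E'
from h import *
st()
w=imaging.grab_frame("wrist");a=w["color"];np.savez("w6.npz",color=a,camera_matrix=w["camera_matrix"],cam_to_world=w["cam_to_world"]);
p=project(w,[[.508,.349,.0],[.508,.349,.048]]);print(p)
x,y=p.mean(0).astype(int);cv2.imwrite("pics/w6c.png",cv2.resize(a[max(0,y-80):y+80,x-100:x+100,::-1],None,fx=3,fy=3)); print(max(0,y-80),x-100)
E
```

```text
t 12.2 pos [0.5074 0.3467 0.1151] F [-0.2863 -0.4915 -0.6447] gap 0.4992597283971159
[[ 0.      0.8342  0.5514]
 [ 0.      0.5514 -0.8342]
 [-1.      0.     -0.    ]]
[[317.9109 191.1379]
 [318.0885 207.3518]]
119 217
```

View pics/w6c.png

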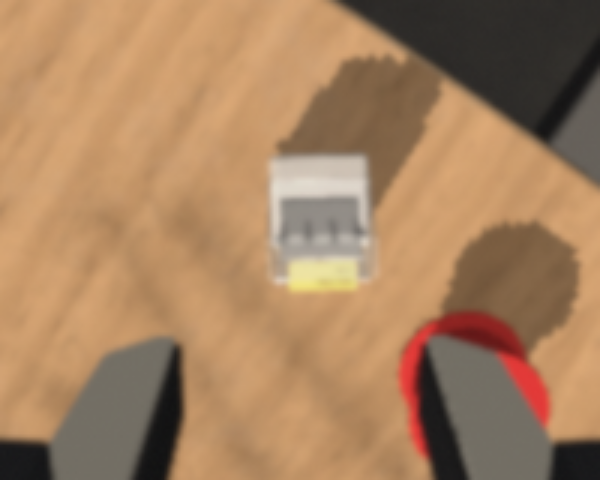

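```bash
python3 - <<'E'
from h import *
w=dict(np.load("w6.npz"));s=env.read_state();R=s["eef_rot"];e=s["ee_pos"]
F=lambda x,y:(217+x/3,119+y/3)
y=R[:2,1];z=R[:2,2]
for n,c,h,xo in (("front edge",(320.5,156),.03,-.014),("rear strip edge",(323,291),.048,.011),("strip front",(322,259),.048,.0)):
    P=onplane(w,[F(*c)],h,True)[0]; C=P-xo*z; print(n,P,"centre",C,"tool dy,dz",(C-e[:2])@y,(C-e[:2])@z)
E=onplane(w,[F(270,157),F(371,155)],.03,True);d=E[1]-E[0];print("front edge",np.linalg.norm(d),np.degrees(np.arctan2(d[1],d[0])),np.degrees(np.arctan2(y[1],y[0])))
r=onplane(w,[F(485,390)],.034,True)[0];print("red",r,(r-e[:2])@y,(r-e[:2])@z)
E
```

```text
front edge [0.4979 0.373 ] centre [0.5056 0.3614] tool dy,dz 0.006534790462090073 -0.013266651734824797
rear strip edge [0.5164 0.3458] centre [0.5104 0.355 ] tool dy,dz 0.007032533924294012 -0.005308740241088743
strip front [0.5112 0.3531] centre [0.5112 0.3531] tool dy,dz 0.006695284712642197 -0.0033064568205483156
front edge 0.027892137848944374 34.702733131433426 33.45367073869669
red [0.5779 0.3421] 0.056272962776143735 0.04270332017836853
```

```bash
python3 - <<'E'
from h import *
w=dict(np.load("w6.npz"));s=env.read_state();R=s["eef_rot"];e=s["ee_pos"]
F=lambda x,y:(217+x/3,119+y/3)
y=R[:2,1];z=R[:2,2]
for n,c,h,xo in (("front bottom",(320.5,156),0,-.014),("front top",(320.5,178),.03,-.014),("front top b",(320.5,192),.03,-.014)):
    P=onplane(w,[F(*c)],h,True)[0]; C=P-xo*z; print(n,"centre",C,"tool dy,dz",(C-e[:2])@y,(C-e[:2])@z)
a=w["color"][119:279,217:417];print(a[50:100,107].tolist())
E
```

```text
front bottom centre [0.5096 0.3565] tool dy,dz 0.007216281804699843 -0.006990284622301024
front top centre [0.509  0.3562] tool dy,dz 0.006569773767771315 -0.007029257672024306
front top b centre [0.5113 0.3528] tool dy,dz 0.006593368574219897 -0.003024315625811449
[[131, 108, 86], [148, 133, 118], [178, 166, 153], [199, 187, 174], [205, 194, 180], [207, 196, 181], [207, 196, 182], [207, 196, 182], [210, 199, 186], [217, 206, 194], [222, 214, 202], [223, 215, 204], [222, 214, 203], [222, 212, 202], [216, 205, 195], [193, 184, 175], [156, 149, 142], [141, 136, 130], [144, 138, 132], [145, 140, 134], [146, 141, 135], [146, 141, 135], [147, 141, 135], [146, 141, 135], [146, 140, 135], [147, 141, 135], [148, 143, 137], [156, 151, 144], [172, 166, 158], [184, 178, 169], [183, 178, 169], [175, 170, 161], [168, 162, 154], [168, 161, 153], [173, 165, 156], [190, 181, 166], [209, 197, 170], [222, 210, 162], [232, 222, 161], [235, 226, 162], [236, 227, 163], [235, 225, 160], [230, 219, 149], [222, 207, 131], [222, 205, 119], [228, 210, 118], [226, 200, 117], [219, 179, 114], [210, 163, 112], [206, 158, 110]]
```

>>> {"op": "step_arm", "data": {
  "series": [
    [0, 2, 0.65, -0.6, 0, 0, 0],
    [0, 2.5, 0, 0, 0, 0, 0],
    [0, 2.5, 0, 0, 0, 0, 0],
    [0, 2.3, 0, 0, 0, 0, 0],
    [0, 1.5, 0, 0, 0, 0, 0],
    [0, 0, 0, 0, 0, 0, 0],
    [1, 0, 0, 0, 0, 0, 0],
    [1, 0, 0, 0, 0, 0, 0],
    [1, 0, 0, 0, 0, 0, 0],
    [1, 0, 0, 0, 0, 0, 0]
  ],
  "force": 8
}}

```text
t: 13.25
ee_pos: [0.5102, 0.3557, 0.0084]
eef_rot: [[0.002, 0.836, 0.548], [0.001, 0.548, -0.836], [-1.0, 0.002, 0.0]]
contact_force: [-1.4, 0.4, 7.2]
finger_gap: 0.316
```

>>> {"op": "step_arm", "data": {
  "series": [
    [1, -2, 0, 0, 0, 0, 0],
    [1, -3, 0, 0, 0, 0, 0],
    [1, -3, 0, 0, -0.135, 0, 0],
    [1, -2.5, 0, 0, -0.135, 0, 0],
    [1, 0, 0, 0, -0.135, 0, 0],
    [1, 0, 0, 0, -0.135, 0, 0],
    [1, 0, 0, 0, -0.135, 0, 0],
    [1, 0, 0, 0, -0.133, 0, 0],
    [1, 0, 0, 0, 0, 0, 0]
  ]
}}

```text
t: 14.15
ee_pos: [0.5096, 0.3553, 0.1124]
eef_rot: [[0.0, 0.179, 0.984], [0.0, 0.984, -0.179], [-1.0, 0.0, 0.0]]
contact_force: [0.5, -0.4, -0.2]
finger_gap: 0.317
```

>>> {"op": "step_arm", "data": {
  "series": [
    [1, 0, -3, 0.3, 0, 0, 0],
    [1, 0, -4, 0.3, 0, 0, 0],
    [1, 0, -4, 0.3, 0, 0, 0],
    [1, 0, -4, 0.3, 0, 0, 0],
    [1, 0, -4, 0.3, 0, 0, 0],
    [1, 0, -4, 0.3, 0, 0, 0],
    [1, 0, -4, 0.3, 0, 0, 0],
    [1, 0, -4, 0.2, 0, 0, 0],
    [1, 0, -4, 0.2, 0, 0, 0],
    [1, 0, -3.3, 0.1, 0, 0, 0],
    [1, 0, 0, 0, 0, 0, 0],
    [1, 0, 0, 0, 0, 0, 0]
  ]
}}

```text
t: 15.35
ee_pos: [0.4656, -0.0264, 0.1123]
eef_rot: [[0.001, 0.186, 0.982], [0.0, 0.982, -0.186], [-1.0, 0.0, 0.001]]
contact_force: [-0.3, -0.2, -0.6]
finger_gap: 0.322
```

>>> {"op": "step_arm", "data": {
  "series": [
    [1, 2.5, 0, 0, 0, 0, 0],
    [1, 2.5, 0, 0, 0, 0, 0],
    [1, 2.5, 0, 0, 0, 0, 0],
    [1, 1.5, 0, 0, 0, 0, 0],
    [1, 0.6, 0, 0, 0, 0, 0],
    [1, 0.2, 0, 0, 0, 0, 0],
    [1, 0, 0, 0, 0, 0, 0],
    [0.22, 0, 0, 0, 0, 0, 0],
    [0.22, 0, 0, 0, 0, 0, 0],
    [0.22, 0, 0, 0, 0, 0, 0]
  ]
}}

```text
t: 16.35
ee_pos: [0.4658, -0.0261, 0.0145]
eef_rot: [[0.001, 0.182, 0.983], [-0.0, 0.983, -0.182], [-1.0, 0.0, 0.001]]
contact_force: [-0.7, -0.3, 0.3]
finger_gap: 0.392
```

>>> {"op": "step_arm", "data": {
  "series": [
    [0.22, -2, 0, 0, 0, 0, 0],
    [0.22, -4, 0, 0, 0, 0, 0],
    [0.22, -4, 0, 0, 0, 0, 0],
    [0.22, -3, 0, 0, 0.143, 0, 0],
    [-1, -3, 0, 0, 0.143, 0, 0],
    [-1, -3, 0, 0, 0.143, 0, 0],
    [-1, -1.5, 0, 0, 0.143, 0, 0],
    [-1, 0, 0, 0, 0.143, 0, 0],
    [-1, 0, 0, 0, 0.143, 0, 0],
    [-1, 0, 0, 0, 0.143, 0, 0],
    [-1, 0, 0, 0, 0.143, 0, 0],
    [-1, 0, 0, 0, 0.143, 0, 0]
  ]
}}

```text
t: 17.55
ee_pos: [0.4655, -0.0261, 0.2193]
eef_rot: [[0.0, 0.995, 0.095], [-0.0, 0.095, -0.995], [-1.0, 0.0, 0.0]]
contact_force: [0.6, 0.8, -0.0]
finger_gap: 0.994
```

>>> {"op": "step_arm", "data": {
  "series": [
    [-1, 0, 0, 0, 0.143, 0, 0],
    [-1, 0, 0, 0, 0.134, 0, 0],
    [-1, 0, 2.9, 0.3, 0, 0, 0],
    [-1, 0, 2.9, 0.3, 0, 0, 0],
    [-1, 0, 2.9, 0.3, 0, 0, 0],
    [-1, 0, 0, 0, 0, 0, 0],
    [-1, 0, 0, 0, 0, 0, 0]
  ]
}}

```text
t: 18.25
ee_pos: [0.5495, -0.0503, 0.2187]
eef_rot: [[-0.001, 0.984, -0.175], [0.0, -0.175, -0.984], [-1.0, -0.001, 0.0]]
contact_force: [0.4, 1.4, -0.2]
finger_gap: 1.001
```

```bash
python3 - <<'E'
from h import *
st()
w=imaging.grab_frame("wrist");a=w["color"];np.savez("w7.npz",color=a,camera_matrix=w["camera_matrix"],cam_to_world=w["cam_to_world"]);
cv2.imwrite("pics/w7.png",cv2.resize(a[40:320,120:500,::-1],None,fx=2.1,fy=2.1,interpolation=cv2.INTER_CUBIC))
E
```

```text
t 18.25 pos [ 0.5495 -0.0503  0.2187] F [ 0.426   1.3661 -0.218 ] gap 1.0014844474428863
[[-0.001   0.9845 -0.1754]
 [ 0.0002 -0.1754 -0.9845]
 [-1.     -0.001   0.    ]]
```

View pics/w7.png

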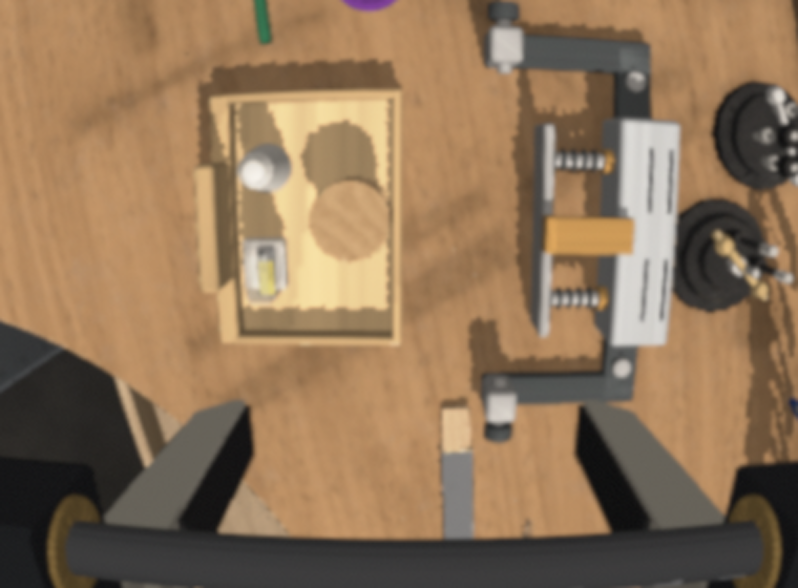

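All three things stand upright in the caddy: cone (265,170), spool (347,220), bur box (266,270). The dock's plate edge is at x≈540, its screw posts at (505,45) and (500,395), and its tongue spans x 545–634. Next, measure the caddy and dock in this view.

```bash
cat > m.py <<'E'
from p import *
w=dict(np.load("w7.npz"))
f=lambda c:full(c,2.1,(120,40))
P=onplane(w,f([(211,97),(401,91),(400,344),(221,343)]),.02,True);print(P,rect(P),[np.linalg.norm(P[i]-P[(i+1)%4]) for i in range(4)])
ang=lambda a,b:np.degrees(np.arctan2(*(a-b)[::-1]))-90
T=onplane(w,f([(198,168),(204,291)]),.052,True);print("tab front",T,T.mean(0),ang(*T))
T=onplane(w,f([(539,125),(538,335)]),.036,True);print("plate",T,T.mean(0),np.linalg.norm(T[0]-T[1]),ang(*T))
H=onplane(w,f([(680,124),(665,346),(622,119),(610,344)]),.040,True);print("housing rear",H[:2],ang(*H[:2]),"front",H[2:],ang(*H[2:]),np.linalg.norm(H[0]-H[1]))
S=onplane(w,f([(505,70),(500,393)]),.024,True);print("screw tips",S,S.mean(0),np.linalg.norm(S[0]-S[1]),ang(*S))
B=onplane(w,f([(507,46),(501,408)]),.036,True);print("posts",B,B.mean(0),ang(*B))
E
python3 m.py
```

```text
[[ 0.4556  0.0774]
 [ 0.5619  0.0575]
 [ 0.5353 -0.0858]
 [ 0.4281 -0.0664]] (array([ 0.4952, -0.0043]), np.float64(-10.668939991796066), np.float64(-10.417262358814037)) [np.float64(0.10813360598936946), np.float64(0.14577603095131245), np.float64(0.1088785969271526), np.float64(0.14634384768850092)]
tab front [[ 0.4504  0.038 ]
 [ 0.438  -0.0275]] [0.4442 0.0052] -10.721207921962119
plate [[ 0.6314  0.0267]
 [ 0.6145 -0.0893]] [ 0.623  -0.0313] 0.11720772350586026 -8.290932803157474
housing rear [[ 0.711   0.0181]
 [ 0.6893 -0.1083]] -9.752472895050346 front [[ 0.677   0.0243]
 [ 0.6553 -0.1008]] -9.851712112586412 0.12825213010504988
screw tips [[ 0.6201  0.0597]
 [ 0.5891 -0.1256]] [ 0.6046 -0.0329] 0.18787849145792676 -9.481562212048772
posts [[ 0.6215  0.0715]
 [ 0.5876 -0.13  ]] [ 0.6046 -0.0293] -9.551230973139596
```

Dock yaw is ≈ −9.5°. Seen along the dock axis, the caddy is ~6.5 mm to the left and ~76 mm short of the plate. Moving to grip the tab.

>>> {"op": "step_arm", "data": {
  "series": [
    [0.1, 1, -3.67, -1.27, 0, 0, 0],
    [0.1, 1, -3.67, -1.27, 0, 0, 0],
    [0.1, 1, -3.65, -1.27, 0, 0, 0],
    [0.1, 3, 0, 0, 0, 0, 0],
    [0.1, 3, 0, 0, 0, 0, 0],
    [0.1, 3, 0, 0, 0, 0, 0],
    [0.1, 0, 0, 0, 0, 0, 0],
    [0.1, 0, 0, 0, 0, 0, 0]
  ],
  "force": 40
}}

```text
t: 19.1
ee_pos: [0.4478, 0.0067, 0.1001]
eef_rot: [[0.0, 0.985, -0.175], [0.0, -0.175, -0.985], [-1.0, 0.0, -0.0]]
contact_force: [-0.3, -0.7, 0.1]
finger_gap: 0.451
```

```bash
python3 - <<'E'
from h import *
s=st();w=imaging.grab_frame("wrist");a=w["color"];np.savez("w8.npz",color=a,camera_matrix=w["camera_matrix"],cam_to_world=w["cam_to_world"]);cv2.imwrite("pics/w8.png",a[:,:,::-1])
R=s["eef_rot"]
for n,P in (("tab mid top",[.4485,.006,.052]),("tab +y",[.4485+.0063,.006+.0344,.052])): print(n,project(w,[P]))
# tab top edge rows: brightness profile across the tab at y offset ~+20 mm
for dy in (.02,.03):
    q=[project(w,[[.4485+.182*dy+.983*t,.006+.983*dy-.184*t,.052]])[0] for t in np.arange(-.02,.0201,.002)]
    print(dy,[a[int(v),int(u)].tolist() for u,v in q])
E
```

```text
t 19.1 pos [0.4478 0.0067 0.1001] F [-0.3097 -0.7261  0.0671] gap 0.45119819318634424
[[ 0.0005  0.9846 -0.175 ]
 [ 0.     -0.175  -0.9846]
 [-1.      0.0005 -0.0001]]
tab mid top [[317.5372 218.9079]]
tab +y [[317.8291 172.4349]]
0.02 [[182, 139, 96], [180, 138, 96], [174, 133, 92], [118, 90, 62], [111, 85, 60], [111, 85, 60], [112, 88, 61], [167, 136, 97], [207, 170, 121], [213, 175, 124], [213, 174, 124], [206, 168, 120], [164, 135, 96], [154, 128, 93], [154, 128, 93], [152, 126, 91], [149, 124, 90], [147, 122, 89], [148, 123, 90], [151, 126, 91], [154, 128, 93]]
0.03 [[181, 138, 96], [178, 136, 94], [118, 90, 63], [111, 85, 59], [112, 85, 60], [112, 85, 60], [113, 88, 61], [167, 137, 98], [206, 169, 120], [212, 175, 124], [213, 174, 123], [206, 169, 119], [182, 149, 107], [168, 139, 101], [149, 125, 91], [145, 122, 92], [121, 113, 104], [152, 147, 139], [171, 165, 156], [214, 206, 195], [229, 224, 215]]
```

>>> {"op": "step_arm", "data": {
  "series": [
    [0.1, 2, 0, 0, 0, 0, 0],
    [0.1, 2.5, 0, 0, 0, 0, 0],
    [0.1, 2, 0, 0, 0, 0, 0],
    [0.1, 1.2, 0, 0, 0, 0, 0],
    [0.1, 0, 0, 0, 0, 0, 0],
    [0.6, 0, 0, 0, 0, 0, 0],
    [1, 0, 0, 0, 0, 0, 0],
    [1, 0, 0, 0, 0, 0, 0],
    [1, 0, 0, 0, 0, 0, 0],
    [1, 0, 0, 0, 0, 0, 0]
  ],
  "force": 40
}}

```text
t: 20.15
ee_pos: [0.448, 0.0066, 0.0225]
eef_rot: [[-0.0, 0.985, -0.175], [0.0, -0.175, -0.985], [-1.0, -0.0, -0.0]]
contact_force: [-4.7, -0.3, 5.5]
finger_gap: 0.127
```

>>> {"op": "step_arm", "data": {
  "series": [
    [1, 0, 0, 0, 0, 0, 0],
    [1, 0, 0, 0, 0, 0, 0]
  ]
}}

```text
t: 20.35
ee_pos: [0.448, 0.0066, 0.0225]
eef_rot: [[-0.0, 0.985, -0.175], [0.0, -0.175, -0.985], [-1.0, -0.0, -0.0]]
contact_force: [-5.6, 1.6, 6.0]
finger_gap: 0.125
```

The tab is gripped (gap 11.6 mm, and the tool pushes down slightly). Starting the slide.

>>> {"op": "step_arm", "data": {
  "series": [
    [1, 0, 0.2, 0.02, -0.001, 0, 0],
    [1, 0, 0.4, 0.05, -0.001, 0, 0],
    [1, 0, 0.6, 0.06, -0.001, 0, 0],
    [1, 0, 0.6, 0.06, -0.001, 0, 0],
    [1, 0, 0.6, 0.06, -0.001, 0, 0],
    [1, 0, 0.6, 0.06, -0.001, 0, 0],
    [1, 0, 0.6, 0.06, -0.001, 0, 0],
    [1, 0, 0.6, 0.06, -0.001, 0, 0],
    [1, 0, 0.6, 0.06, -0.001, 0, 0],
    [1, 0, 0.6, 0.06, -0.001, 0, 0],
    [1, 0, 0.4, 0.05, 0, 0, 0],
    [1, 0, 0.2, 0.03, 0, 0, 0]
  ]
}}

```text
t: 21.55
ee_pos: [0.5059, -0.0096, 0.0225]
eef_rot: [[-0.001, 0.986, -0.165], [0.001, -0.165, -0.986], [-1.0, -0.001, -0.0]]
contact_force: [-10.7, 2.7, 10.5]
finger_gap: 0.125
```

>>> {"op": "step_arm", "data": {
  "series": [
    [1, 0, 0, 0, 0, 0, 0],
    [1, 0, 0, 0, 0, 0, 0],
    [1, 0, 0, 0, 0, 0, 0]
  ]
}}

```text
t: 21.85
ee_pos: [0.5061, -0.0097, 0.0225]
eef_rot: [[-0.0, 0.986, -0.165], [0.0, -0.165, -0.986], [-1.0, -0.0, -0.0]]
contact_force: [-5.0, 1.6, 6.5]
finger_gap: 0.125
```

```bash
python3 - <<'E'
from h import *
s=st();w=imaging.grab_frame("wrist");a=w["color"];np.savez("w9.npz",color=a,camera_matrix=w["camera_matrix"],cam_to_world=w["cam_to_world"]);cv2.imwrite("pics/w9.png",a[:,:,::-1])
R=s["eef_rot"];e=s["ee_pos"]
P=lambda y,z,h: np.append(e[:2]+R[:2,1]*y+R[:2,2]*z,h)
# profiles across gap between caddy back wall and plate, at several lateral offsets
for z in (-.055,-.045,-.035,-.025,-.012,0.01):
    print(z,[tuple(a[int(round(v)),int(round(u))]) and int(a[int(round(v)),int(round(u))].mean()) for u,v in (project(w,[P(y,z,.02)])[0] for y in np.arange(.085,.15,.0025))])
E
```

```text
t 21.85 pos [ 0.5061 -0.0097  0.0225] F [-4.9636  1.5877  6.482 ] gap 0.1251859797441176
[[-0.0002  0.9863 -0.1652]
 [ 0.0002 -0.1652 -0.9863]
 [-1.     -0.0002 -0.0002]]
-0.055 [203, 181, 124, 67, 67, 73, 145, 171, 92, 87, 76, 70, 70, 69, 71, 70, 71, 74, 74, 113, 139, 101, 76, 73, 70, 73]
-0.045 [202, 192, 121, 71, 66, 71, 161, 177, 90, 87, 78, 70, 68, 69, 71, 70, 70, 71, 73, 135, 188, 146, 78, 69, 71, 73]
-0.035 [203, 196, 122, 66, 67, 70, 161, 177, 89, 80, 75, 70, 69, 68, 70, 70, 69, 71, 74, 141, 190, 170, 91, 117, 55, 139]
-0.025 [202, 201, 124, 73, 66, 71, 167, 176, 82, 73, 72, 70, 68, 69, 71, 69, 70, 71, 77, 123, 184, 162, 84, 83, 84, 76]
-0.012 [156, 154, 160, 165, 157, 138, 161, 172, 86, 78, 74, 70, 69, 68, 70, 70, 70, 71, 72, 133, 188, 175, 86, 83, 83, 77]
0.01 [155, 158, 162, 160, 155, 149, 155, 161, 163, 159, 149, 84, 68, 67, 70, 69, 69, 70, 69, 59, 54, 53, 81, 134, 150, 147]
```

The caddy and plate edges are parallel, with a gap of ≈ 15.5 mm. Pressing on slowly.

>>> {"op": "step_arm", "data": {
  "series": [
    [1, 0, 0.2, 0.02, 0, 0, 0],
    [1, 0, 0.3, 0.03, 0, 0, 0],
    [1, 0, 0.3, 0.02, 0, 0, 0],
    [1, 0, 0.2, 0, 0, 0, 0],
    [1, 0, 0, 0, 0, 0, 0],
    [1, 0, 0, 0, 0, 0, 0]
  ]
}}

```text
t: 22.5
ee_pos: [0.5157, -0.012, 0.0225]
eef_rot: [[-0.001, 0.986, -0.165], [0.0, -0.165, -0.986], [-1.0, -0.001, -0.0]]
contact_force: [-6.0, 0.7, 6.5]
finger_gap: 0.126
```

>>> {"op": "step_arm", "data": {
  "series": [
    [1, 0, 0.2, 0, 0, 0, 0],
    [1, 0, 0.2, 0, 0, 0, 0],
    [1, 0, 0.2, 0, 0, 0, 0],
    [1, 0, 0.2, 0, 0, 0, 0],
    [1, 0, 0.2, 0, 0, 0, 0],
    [1, 0, 0.2, 0, 0, 0, 0],
    [1, 0, 0.2, 0, 0, 0, 0],
    [1, 0, 0.1, 0, 0, 0, 0],
    [1, 0, 0, 0, 0, 0, 0],
    [1, 0, 0, 0, 0, 0, 0]
  ]
}}

```text
t: 23.5
ee_pos: [0.5297, -0.0145, 0.0225]
eef_rot: [[-0.003, 0.986, -0.165], [0.0, -0.165, -0.986], [-1.0, -0.003, 0.0]]
contact_force: [-15.1, 1.1, 11.9]
finger_gap: 0.126
```

```bash
cat > q.py <<'E'
from h import *
s=st();w=imaging.grab_frame("wrist");a=w["color"];np.savez("w10.npz",color=a,camera_matrix=w["camera_matrix"],cam_to_world=w["cam_to_world"])
u=np.array([.9863,-.165]);v=np.array([.165,.9863]);o=np.array([.623,-.0322])
pr=lambda x,y,h:project(w,[np.append(o+u*x+v*y,h)])[0]
def prof(y,xs,h): return [int(a[int(round(p[1])),int(round(p[0]))].mean()) for p in (pr(x,y,h) for x in xs)]
xs=np.arange(-.01,.0401,.0025)
print("x mm",(xs*1e3).astype(int).tolist())
for y in (.05,.04,.03,-.03): print("plate z36",y,prof(y,xs,.036))
xs=np.arange(.035,.0851,.0025);print("x mm",(xs*1e3).astype(int).tolist())
for y in (.04,.03,.02,.012,.006,0,-.006,-.012,-.03): print("housing z41",y,prof(y,xs,.041))
# rectified top view (1 px = .25 mm) of dock
X,Y=np.meshgrid(np.arange(-.03,.1,.00025),np.arange(.075,-.075,-.00025))
p=project(w,np.c_[(o+X.reshape(-1,1)*u+Y.reshape(-1,1)*v),np.full(X.size,.041)]).reshape(X.shape+(2,)).astype(np.float32)
r=cv2.remap(a,p[...,0],p[...,1],cv2.INTER_CUBIC);cv2.imwrite("pics/rect.png",r[:,:,::-1])
E
python3 q.py
```

```text
t 23.5 pos [ 0.5297 -0.0145  0.0225] F [-15.1232   1.1201  11.9471] gap 0.12614828949612203
[[-0.0026  0.9863 -0.1652]
 [ 0.0002 -0.1652 -0.9863]
 [-1.     -0.0026  0.0002]]
x mm [-10, -7, -4, -2, 0, 2, 5, 7, 10, 12, 15, 17, 20, 22, 25, 27, 30, 32, 35, 37, 40]
plate z36 0.05 [63, 69, 110, 110, 75, 70, 71, 78, 149, 190, 94, 48, 61, 51, 44, 56, 74, 80, 76, 75, 75]
plate z36 0.04 [63, 69, 98, 112, 73, 70, 71, 84, 158, 194, 79, 59, 43, 62, 41, 71, 73, 151, 104, 75, 75]
plate z36 0.03 [65, 68, 88, 112, 72, 69, 71, 75, 148, 192, 111, 82, 75, 74, 74, 75, 77, 74, 73, 75, 75]
plate z36 -0.03 [25, 26, 50, 52, 52, 52, 52, 51, 53, 51, 52, 52, 52, 53, 53, 53, 51, 51, 52, 52, 52]
x mm [35, 37, 40, 42, 45, 47, 50, 52, 55, 57, 60, 62, 65, 67, 70, 72, 75, 77, 80, 82, 85]
housing z41 0.04 [75, 76, 91, 156, 201, 210, 207, 203, 208, 208, 104, 176, 202, 204, 199, 107, 175, 138, 129, 126, 125]
housing z41 0.03 [75, 76, 91, 157, 202, 210, 207, 203, 208, 207, 103, 175, 201, 204, 176, 111, 165, 80, 51, 52, 53]
housing z41 0.02 [75, 76, 92, 161, 205, 209, 205, 204, 206, 204, 109, 186, 202, 205, 198, 124, 166, 63, 22, 22, 26]
housing z41 0.012 [75, 76, 82, 110, 125, 125, 125, 124, 138, 192, 203, 201, 202, 204, 207, 202, 182, 92, 47, 47, 47]
housing z41 0.006 [143, 143, 143, 143, 143, 142, 143, 143, 142, 142, 143, 158, 200, 205, 208, 201, 178, 83, 39, 27, 21]
housing z41 0 [148, 149, 148, 149, 147, 130, 90, 94, 94, 112, 109, 108, 166, 203, 209, 201, 169, 67, 28, 21, 21]
housing z41 -0.006 [144, 143, 143, 142, 142, 98, 80, 81, 81, 82, 84, 89, 93, 92, 95, 96, 110, 72, 30, 23, 22]
housing z41 -0.012 [96, 90, 116, 154, 196, 128, 81, 79, 80, 80, 80, 81, 81, 82, 85, 88, 92, 95, 95, 96, 94]
housing z41 -0.03 [58, 58, 58, 57, 57, 57, 58, 58, 57, 57, 58, 58, 57, 57, 57, 58, 58, 57, 60, 76, 78]
```

The score lines read at x≈60 and 72 mm in the dock frame, and the tongue's rear edge is just past the first. Plate travel is ≈ 9–12 mm so far, so about 5 mm more.

>>> {"op": "step_arm", "data": {
  "series": [
    [1, 0, 0.15, 0, 0, 0, 0],
    [1, 0, 0.15, 0, 0, 0, 0],
    [1, 0, 0.15, 0, 0, 0, 0],
    [1, 0, 0.1, 0, 0, 0, 0],
    [1, 0, 0, 0, 0, 0, 0],
    [1, 0, 0, 0, 0, 0, 0],
    [1, 0, 0, 0, 0, 0, 0],
    [1, 0, 0, 0, 0, 0, 0]
  ]
}}

```text
t: 24.35
ee_pos: [0.5347, -0.0154, 0.0225]
eef_rot: [[-0.004, 0.986, -0.165], [0.0, -0.165, -0.986], [-1.0, -0.004, 0.0]]
contact_force: [-20.3, 2.6, 16.0]
finger_gap: 0.125
```

```bash
python3 q.py; python3 - <<'E'
import cv2,numpy as np
from station import imaging
r=cv2.imread("pics/rect.png")
a=np.load("w10.npz")["color"][:,:,::-1]
r=cv2.resize(r[100:480],(400,292));
c=cv2.resize(a[60:270,180:560],(780,431))
b=imaging.grab_frame("scene")["color"][:,:,::-1];x=cv2.resize(b[170:230,330:430],(240,144),interpolation=cv2.INTER_CUBIC)
c=c[:,:780];top=np.zeros((168,780,3),np.uint8);top[:144,:240]=x;rr=cv2.imread("pics/rect.png")[170:300,200:480];rr=cv2.resize(rr,(362,168));top[:,260:622]=rr
cv2.imwrite("pics/fin.png",np.vstack([top,c]))
E
```

```text
t 24.35 pos [ 0.5347 -0.0154  0.0225] F [-20.319    2.5837  15.9797] gap 0.12466139694696399
[[-0.0037  0.9863 -0.1652]
 [ 0.0003 -0.1652 -0.9863]
 [-1.     -0.0037  0.0003]]
x mm [-10, -7, -4, -2, 0, 2, 5, 7, 10, 12, 15, 17, 20, 22, 25, 27, 30, 32, 35, 37, 40]
plate z36 0.05 [134, 115, 64, 69, 128, 111, 76, 70, 71, 76, 147, 191, 99, 47, 54, 59, 72, 81, 77, 75, 75]
plate z36 0.04 [127, 114, 64, 69, 97, 112, 74, 70, 71, 82, 157, 194, 77, 61, 45, 66, 65, 147, 107, 77, 75]
plate z36 0.03 [175, 107, 65, 70, 88, 112, 72, 69, 71, 74, 146, 193, 110, 75, 75, 75, 77, 75, 75, 75, 74]
plate z36 -0.03 [26, 27, 29, 26, 44, 52, 52, 52, 52, 53, 53, 52, 53, 53, 53, 53, 51, 52, 53, 52, 53]
x mm [35, 37, 40, 42, 45, 47, 50, 52, 55, 57, 60, 62, 65, 67, 70, 72, 75, 77, 80, 82, 85]
housing z41 0.04 [75, 76, 104, 149, 197, 211, 207, 204, 206, 208, 107, 177, 202, 204, 183, 109, 172, 131, 132, 129, 126]
housing z41 0.03 [75, 76, 103, 168, 198, 211, 207, 204, 207, 207, 94, 179, 202, 205, 191, 114, 163, 64, 50, 50, 53]
housing z41 0.02 [75, 76, 86, 154, 201, 210, 206, 205, 208, 203, 133, 184, 203, 205, 176, 106, 167, 45, 24, 23, 25]
housing z41 0.012 [74, 76, 88, 115, 124, 127, 124, 123, 126, 127, 127, 177, 201, 204, 208, 204, 162, 58, 46, 48, 47]
housing z41 0.006 [144, 144, 143, 144, 144, 144, 143, 143, 143, 143, 142, 142, 143, 156, 207, 204, 187, 59, 44, 36, 22]
housing z41 0 [149, 148, 149, 149, 149, 149, 147, 118, 90, 95, 95, 112, 109, 107, 172, 201, 178, 49, 31, 20, 19]
housing z41 -0.006 [143, 143, 143, 144, 143, 143, 142, 99, 80, 81, 82, 82, 84, 89, 93, 92, 94, 95, 85, 59, 24]
housing z41 -0.012 [98, 91, 117, 166, 205, 197, 198, 127, 80, 80, 80, 81, 80, 81, 81, 82, 84, 88, 92, 96, 95]
housing z41 -0.03 [62, 64, 63, 58, 58, 58, 58, 57, 58, 57, 58, 58, 58, 57, 57, 58, 57, 57, 57, 58, 61]
```

View pics/fin.png

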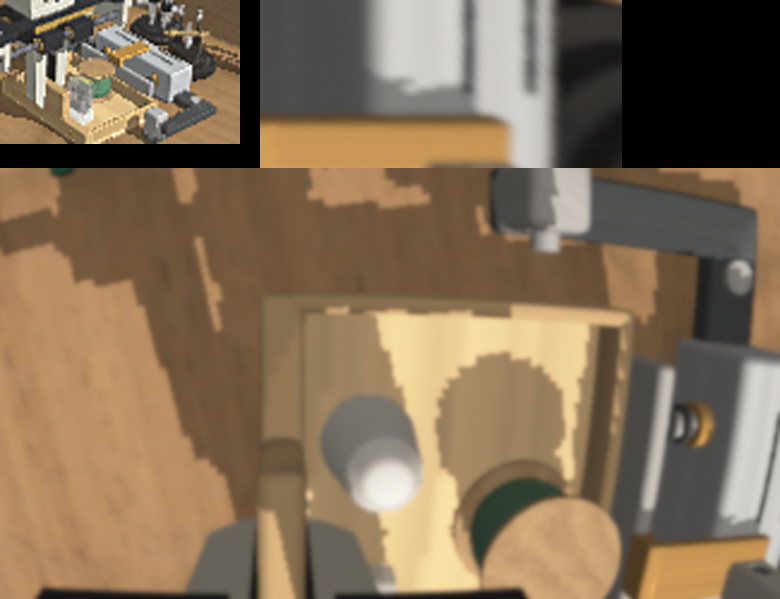

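The tongue's rear edge is past the first line and short of the second: apparent x≈68 mm at housing height, ≈ 65 mm after parallax, with the lines at 60 and 72. The caddy is flush with the plate and between the posts. The cone (385,450), spool (540,540) and bur box (scene inset (80,100)) are all upright. I'll nudge 1 mm towards the middle, hold, and check that it's steady.

>>> {"op": "step_arm", "data": {
  "series": [
    [1, 0, 0.1, 0, 0, 0, 0],
    [1, 0, 0, 0, 0, 0, 0],
    [1, 0, 0, 0, 0, 0, 0],
    [1, 0, 0, 0, 0, 0, 0],
    [1, 0, 0, 0, 0, 0, 0],
    [1, 0, 0, 0, 0, 0, 0],
    [1, 0, 0, 0, 0, 0, 0],
    [1, 0, 0, 0, 0, 0, 0]
  ]
}}

```text
t: 25.25
ee_pos: [0.5356, -0.0155, 0.0225]
eef_rot: [[-0.004, 0.986, -0.165], [0.0, -0.165, -0.986], [-1.0, -0.004, 0.0]]
contact_force: [-22.0, 1.4, 16.2]
finger_gap: 0.127
```

```bash
python3 q.py | grep -E "^t |plate z36 0.0|0.006|0.03 |x mm"; python3 - <<'E'
from station import env
print(env.read_state()["joint_vel"].round(4)); print(env.job_done())
E
```

```text
t 25.25 pos [ 0.5356 -0.0155  0.0225] F [-21.9738   1.3878  16.1584] gap 0.12654663965175555
 [ 0.0003 -0.1651 -0.9863]
x mm [-10, -7, -4, -2, 0, 2, 5, 7, 10, 12, 15, 17, 20, 22, 25, 27, 30, 32, 35, 37, 40]
plate z36 0.05 [143, 124, 67, 67, 96, 114, 89, 70, 71, 71, 121, 191, 147, 50, 50, 58, 73, 81, 77, 75, 75]
plate z36 0.04 [149, 122, 66, 67, 73, 110, 83, 70, 70, 71, 131, 189, 122, 72, 45, 63, 65, 147, 111, 77, 75]
plate z36 0.03 [179, 120, 70, 68, 76, 111, 94, 70, 70, 71, 118, 192, 152, 75, 74, 74, 77, 74, 74, 75, 75]
plate z36 -0.03 [25, 27, 28, 26, 34, 52, 52, 52, 53, 52, 52, 52, 52, 53, 52, 53, 52, 53, 53, 52, 52]
x mm [35, 37, 40, 42, 45, 47, 50, 52, 55, 57, 60, 62, 65, 67, 70, 72, 75, 77, 80, 82, 85]
housing z41 0.03 [75, 77, 102, 168, 198, 210, 207, 204, 210, 209, 109, 179, 202, 206, 193, 108, 170, 79, 50, 51, 52]
housing z41 0.006 [144, 144, 144, 143, 143, 143, 144, 143, 143, 143, 143, 142, 143, 145, 199, 204, 163, 59, 43, 33, 22]
housing z41 -0.006 [143, 144, 143, 144, 143, 144, 143, 122, 80, 81, 81, 81, 82, 88, 92, 92, 94, 96, 90, 75, 41]
housing z41 -0.03 [65, 63, 60, 58, 58, 57, 57, 58, 58, 58, 57, 58, 57, 58, 57, 58, 58, 58, 57, 58, 58]
[ 0.0002 -0.0004 -0.0014  0.0001  0.0006  0.0024]
the job is handed in; nothing more can be done
None
```

The caddy is loaded and held pressed in its dock, and I handed the job in at about 25 s. The green wire spool with wooden flanges, the white cone and the bur box stand upright inside. I then slid the caddy by its tab along the bench, without lifting it, between the screws and against the stop plate.

**Last checks**
- **Tongue:** its rear edge lies between the two lines. Plate travel is about 15–17 mm, agreed by the arm's position, the plate edge and the tongue, against the 10–22 mm window.
- **Uncertainty:** the tongue read about 69 mm before correcting for viewing angle, with the lines at 60 and 72 mm. That correction rests on a guessed tongue thickness.
- **Steadiness:** the arm was at rest with the 40 N grip still on the tab. The tool felt 22 N against the push and 16 N upward, so the caddy is pressed down, not lifted.
- **Squareness:** the caddy and plate edges looked parallel. I only saw the left half of the contact, because the gripper hides the rest.
- **Other tools:** I avoided the other tools throughout, but took no final picture of them all.

The measurements disagreed in one place: the first estimate of the bur box was about 5 mm off the closer one, and I used the closer one.

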